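# Refit the return spring of a bench slicer

## Robot

A 6-joint arm with a two-finger parallel gripper is mounted at the origin on the work surface; the furniture and walls round the work are solid. World frame = base frame: x ahead of the robot, y to its left, z up, the work surface at z = 0. Lengths are in m, angles in rad, forces in N, time in s.
With the tool pointing down it reaches from about 0.35 to 0.85 m from the base axis. Payload 8.1 kg.
Tool frame: the origin (TCP) lies midway between the tips of the shut fingers; the grasp point (between the pads) lies grip_depth behind it (grip_depth is the distance from the TCP to the grasp point, in m); z points along the fingers, y is the line along which they close (so a half turn about z gives the same grasp; the last joint's range is limited). The gripper opens to 93 mm and grips with 3 to 60 N. Pads are 15 mm wide; open, the fingers measure 128 mm over their backs; the gripper's body (75 mm by 188 mm) begins 65 mm behind the grasp point.
Start: joints at [-1.291, 0.13, 1.488, -0, 1.523, -0.085], TCP at [0.214, -0.561, 0.184] pointing down, gripper open.
Joint ranges: [-2.96, 2.96], [-0.89, 2.26], [0.02, 2.5], [-1.34, 4.48], [0, 2.73], [-2.66, 2.66]. Speed limits (rad/s): [2.39, 2.39, 2.79, 3.14, 3.14, 3.14].

## Interface

Orientations are given as a rotation vector (axis times angle).
In Python, from station import * gives the robot as it stands.
- The arm moves only by the shell command python3 -m handwheel 'ROWS' [FORCE]. ROWS is JSON, one flat list of numbers, 7 for each row, row after row: the shift along the tool's x, y, z in units of 40 mm (1.0 is 40 mm), then the turn, a rotation vector about the tool's x, y, z in units of 6 degrees (1.0 is 6 degrees), then the closure in counts, from 0 (fully open) to 255 (shut). In form: [dx, dy, dz, ax, ay, az, claw, dx, dy, dz, ax, ay, az, claw, ...]. A call has exactly 10 rows; each row is the pose to reach, as a shift and turn from the pose commanded when the call began, along the tool's axes at that moment; what a row does not reach only later rows make up. A row lasts 1/12 s, in which the tool goes at most 41.7 mm and 7.16 degrees, less where a joint would pass 70% of its speed; a pose out of reach is approached as far as the arm can. A call with a gripper value outside its range is refused whole. The fingers move at their own pace and stop on an object; FORCE is the grip in N (left out, the last holds). Time passes only in rows, so rows that repeat a pose let the fingers close, or fill a call up. It gives the time, the measured TCP pose, the force, the opening and the grip force at its end, in the units of the state.
- get_state(): the state, without advancing time (a new reading comes with each control period).
- capture(name): name is "scene" or "side" or "wrist"; returns (picture, depth): 384x512x3 uint8, blue, green, red; 384x512 float32, m along the optical axis (not along the pixel's ray), 0 where there is no reading.
- camera_info(name): a dict with "fovy" (degrees; the focal length in pixels is half the picture's height over the tangent of half this angle, whatever the lens; pixels are square), "cx", "cy" (the principal point, pixels), "world_to_cam" (4x4, takes a point from world to camera coordinates). Camera axes: x right, y down, z forward; pixel columns grow to the right and rows downward; lengths in m; the calibration is good to about 2 mm. A picture is of the moment at which its call begins: read the wrist's pose just before it. camera_info takes no time and is no camera call; for the wrist camera it gives the pose at the moment of the call.
- hand_in(): hands the job in; it is judged then, once.
The state is a dict: "t": time; "joint_pos": joint angles; "joint_velocities": joint speeds; "tau": joint torques, N m; "ee_pos": TCP position; "tcp_rot": TCP orientation; "ft_force": force on the tool from outside, world axes, zero at the start; "moment": the same for the moment, N m; "grip_width": finger opening in m; "finger_force": force on a finger pad.
Only numpy, scipy, OpenCV 4.12 (cv2) and the standard library are available. Lean on these libraries where they do the work, as an engineer would, in place of code of your own. Each camera call takes 0.05 s, during which the arm holds its last target. There are 200 camera calls.

## Task

Refit the slicer's carriage return spring: drop the spring's hook into the slot of the dark steel catch plate, feeling for the slot gently and without bearing down on the plate, then stretch the spring by its red tab and put its eye over the headed post on the carriage so that it sits under the brass head and draws the carriage home. Do not overstretch the spring or ram it against the post, and leave the timer, the spice jar and the fish tin where they are.

Things in the scene. Friction and masses are not known exactly. Their poses are not given: they have to be found in the camera images.
- slicer: White bench slicer, base 300x124 mm and 12 mm thick, fixed to the worktop. Origin at z=0 near the base's middle. Its x axis runs from the spring anchor (two blue cheeks that carry a dark steel catch plate) to the grey carriage; z is up. The spring's line is its y=0 plane. At y=-57, x=90 to 150 mm stands a fence 52 mm high.
- anchor_mark (a point): Reference at x=-100, y=0, z=41 mm in the slicer's frame, on the level top of the dark steel catch plate (62 mm wide, 5 thick, 24 mm of open space below). The plate is adjustable: its slot's centre lies 4 to 24 mm from here toward the post (+x), at y=0, unmeasured. Slot 8 mm (x) by 14 mm (y); the plate reaches 46 mm before the slot's centre and 13.5 mm beyond it.
- post_top (a point): Top centre of the post on the carriage, z=55 mm; in the slicer's frame x = 70 mm + carriage travel, y=0. Brass head 10 mm across, 3 thick; below it a neck 7 mm across, 9 high; below that a shoulder 17 mm across. Carriage plate top is at z=25 mm and begins 8 mm before the post; a bar (top z=45) and a black knob stand 40 and 55 mm behind the post.
- carriage (a joint): Travel of the carriage (0 = home against its stop, grows along the slicer's x, away from the anchor, up to 0.03 m). Slides freely with about 1.5 N of friction; starts 0 to 6 mm from home.
- tab_centre (a point): Middle of the spring's red pull tab on the spring's axis: grip here. The spring starts standing on the worktop on the tab's foot and the hook's tip. Tab 28 mm long (x), 12 thick (y, grip across it), 50 high: 30 below this point, 20 above; foot 30 mm wide (y), 4 high. Axes: x along the spring toward the eye, z up.
- eye_centre (a point): Centre of the spring's round eye, 32 mm from tab_centre along its x: a level wire ring, 18 mm inside, 26 mm outside, 4 mm thick.
- hook_tip (a point): Lowest point of the spring's hook, at the other end: a straight leg of 6 mm round wire with a round tip, pointing down, 30 mm from the spring's axis to this point. Unstretched it lies 103 mm from tab_centre along -x (135 mm from the eye's centre) and 30 mm below it. Between lies the coil, 15 mm in diameter.
- spring_hook (a joint): How far the spring is stretched (m), 0 when slack. The spring pulls with 3 N at first plus 150 N per metre of stretch; it is spoilt beyond 0.055.
- spring_bend: The coil and hook half of the spring, origin on the spring's axis 14 mm from tab_centre on the hook side. It bends up and down against the tab like a real coil: at the hook's tip about 0.5 N per mm. Until the hook has dropped into the slot, press it on the plate with less than 4 N, or the finish is spoilt.
- kitchen_timer: Red and white round kitchen timer, 70x70x63 mm, origin under its centre. Bystander.
- spice_jar: Spice jar with a green cap, 46 mm wide, 106 mm high, origin under its centre. Bystander.
- fish_tin: Flat round tin, 86 mm wide, 40 mm high, origin under its centre. Bystander.

How it is judged:
By the outcome, as a careful person would: the job done as asked, in the order asked, and still so for the second after the job is handed in, with the robot touching nothing.
It also fails if it takes over 54 s, if anything falls off the work surface, if the arm or the gripper's body presses on something with over 40 N, if the wrist force passes 120 N, or if a joint passes its speed limit or range.

## Working session

There is one attempt and no reset: what is moved stays moved. The work goes in short steps, Python scripts to look and compute and a shell command to move; the robot and the scene stay as the last step left them, time stands still between calls to the robot, and variables do not carry over. Pictures are saved under pics/ and viewed, at most 12 in all, crops included, and the job is handed in when it is done.

```bash
mkdir -p pics; ls; python3 - <<'E'
from station import *
import cv2,json
s=get_state();print({k:(v if not hasattr(v,'round') else v) for k,v in s.items()})
try: print(grip_depth)
except Exception as e: print(e)
ims=[]
for n in("scene","side"):
    im,d=capture(n);cv2.imwrite(f"pics/{n}0.png",im)
    import numpy as np; np.save(f"pics/{n}0.npy",d)
    c=camera_info(n);print(n,c)
E
```

```text
pics
{'t': 0.0, 'joint_pos': array([-1.29136440e+00,  1.31184637e-01,  1.48928553e+00, -2.94743095e-05,
        1.52298899e+00, -8.53970073e-02]), 'joint_velocities': array([ 0.00150217, -0.00017122,  0.00045023, -0.0013972 , -0.00267205,
        0.00055412]), 'tau': array([ 6.62288357e-05, -5.59847617e+01, -4.91747940e+01,  7.69971055e-02,
        3.56530782e-02, -1.87201431e-04]), 'ee_pos': array([ 0.21390802, -0.55989028,  0.18307006]), 'tcp_rot': array([-3.08764459e+00, -5.69564804e-01,  3.29830392e-04]), 'ft_force': array([0.13520191, 0.60432873, 0.0692428 ]), 'moment': array([-0.0259375 ,  0.00306299, -0.03097309]), 'finger_force': 0.0, 'grip_width': 0.092955393749713}
0.0188
scene {'fovy': 45.223346406412205, 'cx': 247.59628463993022, 'cy': 191.41732341289114, 'world_to_cam': array([[-0.62633207, -0.77948937,  0.01022088,  0.34980439],
       [-0.51961257,  0.40767132, -0.75087074,  0.31993052],
       [ 0.581129  , -0.47560532, -0.6603701 ,  1.1351725 ],
       [ 0.        ,  0.        ,  0.        ,  1.        ]])}
side {'fovy': 50.38379542543774, 'cx': 256.0266854961176, 'cy': 191.57429333107473, 'world_to_cam': array([[-0.98232537, -0.18716382,  0.00256188,  0.52870895],
       [-0.11953767,  0.61674125, -0.77803662,  0.10347932],
       [ 0.14404028, -0.76459135, -0.62821371,  1.22710515],
       [ 0.        ,  0.        ,  0.        ,  1.        ]])}
```

View pics/scene0.png

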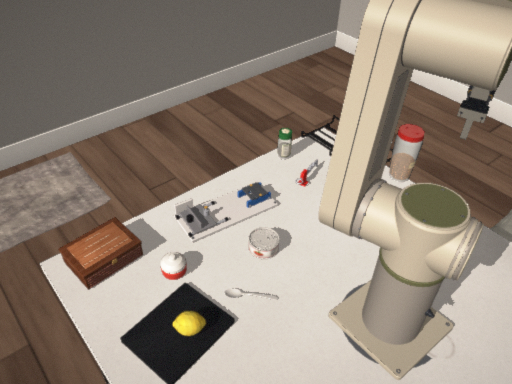

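View pics/side0.png

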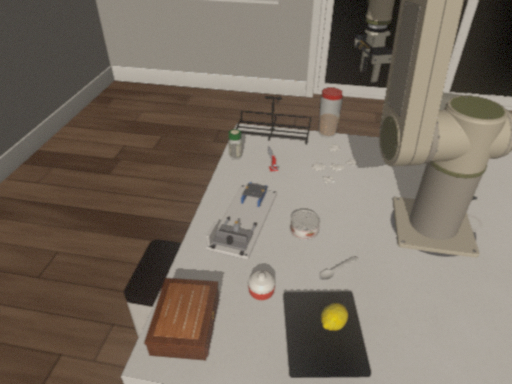

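Scene: blue cheeks of the slicer at about (255,193), carriage near (190,215), red tab at (304,178), with the coil running up-right to (320,160). Side: cheeks at (254,195), carriage at (235,235), tab at (274,163). The tin, jar and timer are clear of the spring's line.

```bash
cat > h.py <<'E'
import numpy as np,cv2
from station import *
def K(n):
    c=camera_info(n);f=192/np.tan(np.radians(c["fovy"]/2));return f,c["cx"],c["cy"],np.linalg.inv(np.array(c["world_to_cam"]))
def cloud(n,d,k=None):
    f,cx,cy,T=k or K(n);v,u=np.mgrid[:d.shape[0],:d.shape[1]]
    P=np.stack([(u-cx)/f*d,(v-cy)/f*d,d,np.ones_like(d)],-1)@T.T
    P=P[...,:3];P[d<=0]=np.nan;return P
def ray(n,u,v,z,k=None):
    f,cx,cy,T=k or K(n);d=T[:3,:3]@np.array([(u-cx)/f,(v-cy)/f,1]);o=T[:3,3];return o+d*(z-o[2])/d[2]
def masks(im):
    h=cv2.cvtColor(im,cv2.COLOR_BGR2HSV).astype(int);H,S,V=h[...,0],h[...,1],h[...,2]
    return dict(red=((H<8)|(H>172))&(S>150)&(V>80),blue=(H>100)&(H<125)&(S>120)&(V>50),brass=(H>14)&(H<30)&(S>90)&(V>80),green=(H>45)&(H<85)&(S>80))
E
python3 - <<'E'
from h import *
for n in("scene","side"):
    im=cv2.imread(f"pics/{n}0.png");d=np.load(f"pics/{n}0.npy");P=cloud(n,d);M=masks(im)
    for c in("red","blue","brass"):
        k,L,S,C=cv2.connectedComponentsWithStats(M[c].astype(np.uint8))
        for i in range(1,k):
            if S[i,4]>8:
                q=P[L==i];print(n,c,C[i].round(1),S[i,4],np.nanmedian(q,0).round(3),np.nanmin(q,0).round(3),np.nanmax(q,0).round(3))
    # slicer base outline via height
    z=P[...,2];m=(z>.007)&(z<.017)&(P[...,0]>.3)
    k,L,S,C=cv2.connectedComponentsWithStats(cv2.morphologyEx(m.astype(np.uint8),cv2.MORPH_OPEN,np.ones((2,2))))
    i=1+np.argmax(S[1:,4]);q=P[L==i][:,:2].astype(np.float32);print(n,"base",S[i],cv2.minAreaRect(q*1000))
    for lo,hi in((.15,.9),):
        m=(z>.005)&(z<.12)
        k,L,S,C=cv2.connectedComponentsWithStats(m.astype(np.uint8))
        for i in range(1,k):
            if S[i,4]>30:
                q=P[L==i];print(C[i].round(),S[i,4],np.nanmedian(q,0).round(3),np.nanmin(q,0).round(3),np.nanmax(q,0).round(3))
    cv2.imwrite(f"pics/{n}0c.png",cv2.resize(im[140:250,150:340] if n=="scene" else im[120:260,190:340],None,fx=4,fy=4,interpolation=cv2.INTER_CUBIC))
E
```

```text
scene red [410.7 133.1] 328 [ 0.335 -0.468  0.183] [ 0.3   -0.519  0.167] [ 0.379 -0.435  0.191]
scene red [303.7 177.1] 68 [ 0.509 -0.195  0.036] [ 0.5   -0.213  0.002] [ 0.52  -0.183  0.055]
scene red [174.2 274.7] 107 [0.433 0.348 0.02 ] [0.427 0.313 0.007] [0.464 0.366 0.032]
scene blue [240.4 193. ] 29 [0.575 0.015 0.028] [0.573 0.001 0.018] [0.581 0.026 0.04 ]
scene blue [258.  199.4] 100 [ 0.519 -0.009  0.03 ] [ 0.512 -0.056  0.018] [0.528 0.031 0.04 ]
scene brass [205.3 206.8] 9 [0.568 0.152 0.056] [0.562 0.125 0.019] [0.601 0.156 0.057]
scene brass [114.1 260.7] 23 [0.552 0.455 0.05 ] [0.55  0.446 0.041] [0.557 0.461 0.056]
scene brass [188.3 323. ] 618 [0.27  0.407 0.056] [0.249 0.369 0.009] [0.333 0.434 0.07 ]
scene base [ 122  284   94   72 2429] ((nan, nan), (0.0, 0.0), 0.0)
[29.  6.] 901 [ 2.55e+00 -2.00e-03  3.70e-02] [ 2.519 -0.345  0.005] [2.581 0.15  0.103]
[322. 135.] 334 [ 0.665 -0.42   0.011] [ 0.553 -0.551  0.005] [ 0.71  -0.365  0.039]
[284. 143.] 403 [ 0.651 -0.234  0.068] [ 0.637 -0.297  0.005] [ 0.688 -0.22   0.111]
[401. 165.] 673 [ 0.324 -0.448  0.066] [ 0
[... 9329 characters left out ...]
.] 34 [ 0.362 -0.239  0.006] [ 0.348 -0.261  0.005] [ 0.376 -0.215  0.01 ]
[338. 166.] 31 [ 0.289 -0.251  0.007] [ 0.268 -0.277  0.005] [ 0.307 -0.226  0.01 ]
[242. 221.] 3051 [0.558 0.108 0.015] [ 0.481 -0.071  0.005] [0.637 0.24  0.058]
[433. 228.] 3577 [0.024 0.06  0.015] [-0.11  -0.153  0.005] [0.109 0.113 0.12 ]
[305. 224.] 714 [0.375 0.102 0.037] [0.333 0.044 0.005] [0.421 0.135 0.044]
[336. 268.] 141 [0.283 0.235 0.008] [0.222 0.174 0.005] [0.318 0.274 0.014]
[262. 285.] 671 [0.458 0.347 0.046] [0.427 0.304 0.005] [0.495 0.367 0.067]
[184. 319.] 4828 [0.611 0.485 0.06 ] [0.544 0.367 0.005] [0.693 0.554 0.065]
[325. 335.] 6495 [0.298 0.436 0.012] [0.195 0.298 0.005] [0.404 0.541 0.069]
```

View pics/scene0c.png

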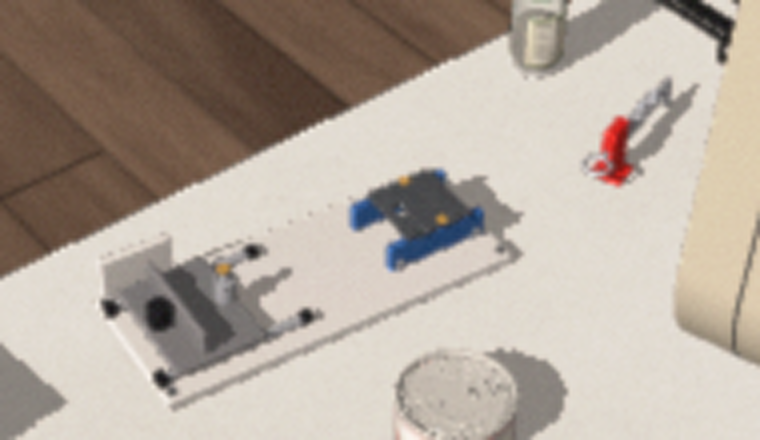

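The crop shows the plate with two brass screws and a slot glint near (403,210), the carriage and post at (225,275) with its brass head, and the red tab with its eye at (600,165) and coil toward (665,90).

```bash
python3 - <<'E'
from h import *
R=cv2.Rodrigues(get_state()["tcp_rot"])[0];print("tool x,y,z cols",R.round(3).tolist())
print("wrist",[np.round(x,3).tolist() if hasattr(x,'tolist') else x for x in K("wrist")])
for n in("scene","side"):
    im=cv2.imread(f"pics/{n}0.png");d=np.load(f"pics/{n}0.npy");P=cloud(n,d);z=P[...,2]
    def box(x0,x1,y0,y1,z0,z1): return P[(P[...,0]>x0)&(P[...,0]<x1)&(P[...,1]>y0)&(P[...,1]<y1)&(z>z0)&(z<z1)]
    q=box(.44,.68,-.12,.28,.009,.0155)[:,:2].astype(np.float32);r=cv2.minAreaRect(q*1000);print(n,"base",r,cv2.boxPoints(r).round().tolist())
    q=box(.44,.68,-.1,.07,.037,.045)[:,:2].astype(np.float32);print("plate",len(q),cv2.minAreaRect(q*1000))
    q=box(.5,.66,.1,.17,.05,.06);print("posttop",len(q),np.median(q,0))
    q=box(.47,.6,-.34,-.14,.015,.06);c=q[:,:2].mean(0)
    q2=q[:,:2];u,s,vt=np.linalg.svd(q2-q2.mean(0));print("spring",len(q),q2.mean(0),vt[0],np.degrees(np.arctan2(vt[0][1],vt[0][0])))
    t=(q2-q2.mean(0))@vt[0];print(q2[t.argmin()],q2[t.argmax()])
    r=box(.47,.56,-.23,-.16,.045,.06);print("tabtop",len(r),cv2.minAreaRect(r[:,:2].astype(np.float32)*1000))
E
```

```text
tool x,y,z cols [[0.934, 0.357, -0.0], [0.357, -0.934, 0.002], [0.0, -0.002, -1.0]]
wrist [270.965, 254.75647835654829, 197.0116657373768, [[0.357, -0.903, -0.238, 0.281], [-0.934, -0.345, -0.09, -0.536], [-0.001, 0.255, -0.967, 0.383], [0.0, 0.0, 0.0, 1.0]]]
scene base ((559.49755859375, 83.99517822265625), (300.44549560546875, 128.0014190673828), 83.46053314208984) [[479.0, -58.0], [606.0, -73.0], [640.0, 226.0], [513.0, 241.0]]
plate 275 ((547.0945434570312, -13.354938507080078), (80.733642578125, 67.83716583251953), 87.01053619384766)
posttop 10 [0.56756899 0.15348099 0.0558057 ]
spring 149 [ 0.51878178 -0.21459565] [-0.32905032  0.94431239] 109.21114384404964
[ 0.55041309 -0.2989041 ] [ 0.50010742 -0.15607213]
tabtop 25 ((514.0359497070312, -196.71041870117188), (11.340364456176758, 31.77924919128418), 18.5913143157959)
side base ((558.5385131835938, 84.22811889648438), (303.3318786621094, 124.21514129638672), 83.3992691040039) [[479.0, -59.0], [603.0, -74.0], [638.0, 228.0], [514.0, 242.0]]
plate 242 ((547.0543823242188, -16.789859771728516), (82.73998260498047, 62.337318420410156), 83.23438262939453)
posttop 13 [0.56995319 0.1532161  0.05455621]
spring 108 [ 0.51846122 -0.21058241] [-0.34073718  0.94015859] 109.92179371588733
[ 0.54999857 -0.29913952] [ 0.49850174 -0.15688442]
tabtop 23 ((512.5593872070312, -196.72633361816406), (11.519577980041504, 31.2757625579834), 20.417137145996094)
```

```bash
cat >> h.py <<'E'
O=np.array([.559,.084]);YAW=83.4
def sl(x,y=0):
    a=np.radians(YAW);return O+x*np.array([np.cos(a),np.sin(a)])+y*np.array([-np.sin(a),np.cos(a)])
def to(x,y,z,yaw):
    s=get_state();R=cv2.Rodrigues(np.array(s["tcp_rot"]))[0];d=R.T@(np.array([x,y,z])-s["ee_pos"])/.04
    a=np.radians(yaw);T=np.array([[np.cos(a),np.sin(a),0],[np.sin(a),-np.cos(a),0],[0,0,-1]])
    r=np.degrees(cv2.Rodrigues(R.T@T)[0].ravel())/6
    print("t",round(s["t"],2),"ee",s["ee_pos"].round(4),"F",s["ft_force"].round(2),"units",d.round(3),r.round(2))
E
python3 -m handwheel '[0,0,-1.5,0,0,0,0, 0,0,-3,0,0,0,0, 4,-3,-3,0,0,-3,0, 12.8,-10,-3,0,0,-10.4,0, 12.8,-10,-3,0,0,-10.4,0, 12.8,-10,-3,0,0,-10.4,0, 12.8,-10,-3,0,0,-10.4,0, 12.8,-10,-3,0,0,-10.4,0, 12.8,-10,-3,0,0,-10.4,0, 12.8,-10,-3,0,0,-10.4,0]'
python3 -c "
from h import *
p=sl(-.09);to(p[0],p[1],.12,YAW)"
```

```text
t: 0.93
ee_pos: [0.3865, -0.2742, 0.2887]
tcp_rot: [-2.432, -1.988, -0.0]
ft_force: [0.7, -0.3, 0.2]
grip_width: 0.0929
finger_force: 0.0
t 0.93 ee [ 0.3865 -0.2742  0.2887] F [ 0.67 -0.27  0.24] units [7.39  2.639 4.219] [-0.   -0.   -0.81]
```

```bash
python3 -m handwheel '[7.4,2.6,4.2,0,0,-0.8,0, 7.4,2.6,4.2,0,0,-0.8,0, 7.4,2.6,4.2,0,0,-0.8,0, 7.4,2.6,4.2,0,0,-0.8,0, 7.4,2.6,4.2,0,0,-0.8,0, 7.4,2.6,4.2,0,0,-0.8,0, 7.4,2.6,4.2,0,0,-0.8,0, 7.4,2.6,4.2,0,0,-0.8,0, 7.4,2.6,4.2,0,0,-0.8,0, 7.4,2.6,4.2,0,0,-0.8,0]'
python3 - <<'E'
from h import *
p=sl(-.09);to(p[0],p[1],.12,YAW)
k=K("wrist");im,d=capture("wrist");np.savez("pics/w1.npz",im=im,d=d,f=k[0],cx=k[1],cy=k[2],T=k[3]);cv2.imwrite("pics/w1.png",im)
E
```

```text
t: 1.77
ee_pos: [0.5472, -0.0037, 0.1168]
tcp_rot: [-2.345, -2.083, 0.005]
ft_force: [-0.6, -0.1, -0.4]
grip_width: 0.0928
finger_force: 0.0
t 1.77 ee [ 0.5472 -0.0037  0.1168] F [-0.57 -0.14 -0.42] units [-0.038  0.041 -0.079] [-0.05 -0.01 -0.03]
```

View pics/w1.png

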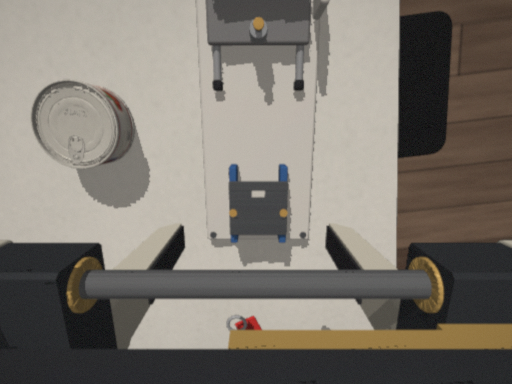

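Wrist view: slot clear at (258,194), brass post head (258,24), eye ring (237,323) with red tab (250,325), tin at (83,125).

```bash
python3 - <<'E'
from h import *
w=np.load("pics/w1.npz");im,d=w["im"],w["d"];k=(float(w["f"]),float(w["cx"]),float(w["cy"]),w["T"])
P=cloud("wrist",d,k)
g=im.max(2)
def rel(p):
    a=np.radians(YAW);v=p[:2]-O;return (v@[np.cos(a),np.sin(a)]*1000).round(1),(v@[-np.sin(a),np.cos(a)]*1000).round(1)
sub=g[186:204,246:272];print(sub[4:12,3:22]) 
m=(sub>110).astype(np.uint8);n,L,S,C=cv2.connectedComponentsWithStats(m);print(S,C)
for i in range(1,n):
    if S[i,4]>15:
        u,v=C[i]+[246,186];p=ray("",u,v,.041,k);print("slot",u,v,p,rel(p))
# post head
M=masks(im)["brass"].astype(np.uint8);n,L,S,C=cv2.connectedComponentsWithStats(M)
for i in range(1,n):
    if 15<S[i,4]<300 and C[i][1]<240:
        for z in(.055,.041):p=ray("",*C[i],z,k);print("brass",z,C[i].round(1),S[i,4],p.round(4),rel(p))
# plate outline: dark with z .036-.046
z=P[...,2];m=(z>.035)&(z<.047)&(g<110);m[:, :215]=0;m[:,300:]=0;m[:150]=0;m[245:]=0
ys,xs=np.nonzero(m);r=cv2.minAreaRect(np.stack([xs,ys],1).astype(np.float32));b=cv2.boxPoints(r);print("plate px",b.tolist(),"z",np.median(z[m]))
for q in b: print(rel(ray("",*q,.041,k)))
# base edges: 
for q in((205,240),(310,240)): pass
r=masks(im)["red"].astype(np.uint8);n,L,S,C=cv2.connectedComponentsWithStats(r)
for i in range(1,n):
    if S[i,4]>30: print("red",C[i],S[i],np.nanmedian(P[L==i],0))
E
```

```text
[[ 66  73  85 112 121 122 122 124 123 121 122 120 121 123 121 107  82  70
   67]
 [ 71  73 108 153 167 167 167 167 169 167 169 168 168 167 167 145 101  73
   66]
 [ 72  79 122 170 184 189 187 186 186 185 186 187 187 186 186 160 111  75
   73]
 [ 72  78 122 173 186 186 186 189 188 187 188 189 187 189 187 163 110  76
   74]
 [ 70  76 123 171 187 185 187 186 188 187 187 187 186 187 184 153 101  74
   73]
 [ 71  79 120 170 184 187 185 188 185 186 187 188 186 186 182 142  93  71
   71]
 [ 68  75 118 156 169 171 169 169 171 168 167 165 169 167 168 128  86  75
   69]
 [ 72  75  98 118 125 129 126 128 125 123 123 122 121 124 123 100  76  69
   72]]
[[  0   0  26  18 360]
 [  5   4  15   8 108]] [[12.76111111  8.79722222]
 [11.62962963  7.50925926]]
slot 257.6296296296296 193.50925925925927 [ 0.55102962 -0.00361456  0.041     ] (np.float64(-88.0), np.float64(-2.2))
brass 0.055 [258.1  22.9] 117 [0.5692 0.1491 0.055 ] (np.float64(65.9), np.float64(-2.6))
brass 0.041 [258.1  22.9] 117 [0.5698 0.1536 0.041 ] (np.float64(70.4), np.float64(-2.7))
brass 0.055 [232.8 212.6] 52 [ 0.524  -0.0171  0.05
[... 164 characters left out ...]
5 [ 0.5747 -0.0229  0.055 ] (np.float64(-104.4), np.float64(-27.9))
brass 0.041 [283.1 212.5] 55 [ 0.5756 -0.0276  0.041 ] (np.float64(-108.9), np.float64(-29.3))
plate px [[228.3388214111328, 170.23004150390625], [286.68670654296875, 168.84078979492188], [288.39605712890625, 240.6334228515625], [230.04815673828125, 242.02267456054688]] z 0.04065049580300012
(np.float64(-63.3), np.float64(27.9))
(np.float64(-62.0), np.float64(-31.9))
(np.float64(-141.4), np.float64(-35.9))
(np.float64(-143.0), np.float64(28.3))
red [252.38582677 323.51968504] [246 317  15  13 127] [ 0.5219997  -0.19125442  0.00391652]
red [239.36585366 324.48780488] [236 321   7   8  41] [ 0.50393723 -0.19008552  0.00407602]
```

```bash
python3 -c "
from h import *
to(.513,-.197,.09,109.5)"
```

```text
t 1.82 ee [ 0.5472 -0.0056  0.1184] F [-0.17 -0.82  0.66] units [-4.852 -0.279  0.711] [-0.04 -0.01 -4.39]
```

```bash
python3 -m handwheel '[-4.85,-0.28,0.7,0,0,-4.4,0, -4.85,-0.28,0.7,0,0,-4.4,0, -4.85,-0.28,0.7,0,0,-4.4,0, -4.85,-0.28,0.7,0,0,-4.4,0, -4.85,-0.28,0.7,0,0,-4.4,0, -4.85,-0.28,0.7,0,0,-4.4,0, -4.85,-0.28,0.7,0,0,-4.4,0, -4.85,-0.28,0.7,0,0,-4.4,0, -4.85,-0.28,0.7,0,0,-4.4,0, -4.85,-0.28,0.7,0,0,-4.4,0]'
python3 - <<'E'
from h import *
to(.513,-.197,.0112,109.5)
k=K("wrist");im,d=capture("wrist");np.savez("pics/w2.npz",im=im,d=d,f=k[0],cx=k[1],cy=k[2],T=k[3]);cv2.imwrite("pics/w2.png",im)
E
```

```text
t: 2.65
ee_pos: [0.5142, -0.1979, 0.0935]
tcp_rot: [1.813, 2.565, 0.001]
ft_force: [0.1, -0.5, -0.5]
grip_width: 0.093
finger_force: 0.0
t 2.65 ee [ 0.5142 -0.1979  0.0935] F [ 0.12 -0.47 -0.53] units [ 0.03  -0.021  2.057] [ 0.01  0.   -0.  ]
```

View pics/w2.png

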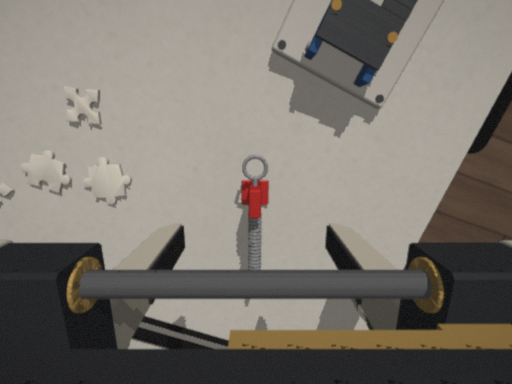

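The spring is aligned: eye at (255,168), tab top at (255,203), coil straight down the picture between the fingers.

```bash
python3 - <<'E'
from h import *
w=np.load("pics/w2.npz");im,d=w["im"],w["d"];k=(float(w["f"]),float(w["cx"]),float(w["cy"]),w["T"])
a=np.radians(109.5);X=np.array([np.cos(a),np.sin(a)]);Y=np.array([-X[1],X[0]])
g=cv2.cvtColor(im,cv2.COLOR_BGR2GRAY);m=(g[150:188,236:274]<150).astype(np.uint8);m[26:]=0
ys,xs=np.nonzero(m);(c,r)=cv2.minEnclosingCircle(np.stack([xs,ys],1).astype(np.float32));c=np.array(c)+[236,150];print(c,r,len(xs))
p=ray("",*c,.030,k)[:2];print("eye",p,"tab",p-.032*X)
# tab top: red pixels with z>.04
P=cloud("",d,k);M=masks(im)["red"]&(P[...,2]>.043);q=P[M];print("tabtop",len(q),np.median(q,0),cv2.minAreaRect(q[:,:2].astype(np.float32)*1000))
t=np.mean(cv2.boxPoints(cv2.minAreaRect(q[:,:2].astype(np.float32))),0);e=get_state()["ee_pos"][:2]
print("eye rel tcp x,y mm",(p-e)@X*1000,(p-e)@Y*1000,"top rel",(t-e)@X*1000,(t-e)@Y*1000)
E
```

```text
[254.5        167.26922989] 13.365360260009766 246
eye [ 0.50466879 -0.16989384] tab [ 0.51535061 -0.20005837]
tabtop 354 [ 0.5147533  -0.19844911  0.04943282] ((514.7425537109375, -199.81298828125), (11.350896835327148, 26.992422103881836), 19.599477767944336)
eye rel tcp x,y mm 29.468144637320577 -0.3550351374487818 top rel -2.097569545658019 0.13622874646381258
```

```bash
python3 -m handwheel '[-0.05,0,1,0,0,0,60, -0.05,0,1.9,0,0,0,100, -0.05,0,2.02,0,0,0,140, -0.05,0,2.02,0,0,0,160, -0.05,0,2.02,0,0,0,255, -0.05,0,2.02,0,0,0,255, -0.05,0,2.02,0,0,0,255, -0.05,0,2.02,0,0,0,255, -0.05,0,2.02,0,0,0,255, -0.05,0,2.02,0,0,0,255]' 35
python3 -c "
from h import *
to(.515,-.2,.0112,109.5)"
```

```text
t: 3.53
ee_pos: [0.5148, -0.2011, 0.013]
tcp_rot: [1.815, 2.563, 0.0]
ft_force: [0.4, 0.5, 0.3]
grip_width: 0.0308
finger_force: 0.0
t 3.53 ee [ 0.5148 -0.2011  0.013 ] F [0.43 0.47 0.27] units [0.025 0.013 0.044] [ 0.01  0.01 -0.02]
```

```bash
python3 -m handwheel '[0,0,0.02,0,0,0,255, 0,0,0.02,0,0,0,255, 0,0,0.02,0,0,0,255, 0,0,0.02,0,0,0,255, 0,0,0.02,0,0,0,255, 0,0,0.02,0,0,0,255, 0,0,-0.5,0,0,0,255, 0,0,-1.2,0,0,0,255, 0,0,-2,0,0,0,255, 0,0,-2,0,0,0,255]' 35
python3 -c "
from h import *
s=get_state();print(s['ft_force'],s['moment'])
# tab at slot+103 along slicer; slot (.5510,-.0036)
a=np.radians(83.3);p=np.array([.5510,-.0036])+.103*np.array([np.cos(a),np.sin(a)]);print(p);to(p[0],p[1],.088,83.3)"
```

```text
t: 4.37
ee_pos: [0.518, -0.2026, 0.099]
tcp_rot: [1.81, 2.556, 0.002]
ft_force: [1.4, -0.7, 1.7]
grip_width: 0.011
finger_force: 35.0
[ 1.41308559 -0.68509026  1.66676922] [-0.0449783  -0.19034055  0.00561922]
[0.56301709 0.09869658]
t 4.37 ee [ 0.518  -0.2026  0.099 ] F [ 1.41 -0.69  1.67] units [6.733 3.561 0.254] [0.08 0.05 4.35]
```

```bash
python3 -m handwheel '[0.5,0.3,0,0,0,0.5,255, 1.2,0.7,0,0,0,1.2,255, 2,1.1,0,0,0,2,255, 2.8,1.5,0,0,0,2.8,255, 3.6,1.9,0,0,0,3.4,255, 4.4,2.3,0,0,0,4,255, 5.2,2.7,0.1,0,0,4.35,255, 6,3.1,0.2,0,0,4.35,255, 6.6,3.5,0.25,0,0,4.35,255, 6.73,3.56,0.25,0,0,4.35,255]' 
python3 -m handwheel '[0,0,0,0,0,0,255, 0,0,0,0,0,0,255, 0,0,0,0,0,0,255, 0,0,0,0,0,0,255, 0,0,0,0,0,0,255, 0,0,0,0,0,0,255, 0,0,0,0,0,0,255, 0,0,0,0,0,0,255, 0,0,0,0,0,0,255, 0,0,0,0,0,0,255]' 
python3 - <<'E'
from h import *
to(.5630,.0987,.088,83.3)
k=K("wrist");im,d=capture("wrist");np.savez("pics/w3.npz",im=im,d=d,f=k[0],cx=k[1],cy=k[2],T=k[3])
im2,d2=capture("side");im3,d3=capture("scene")
a=cv2.resize(im2[130:270,180:340],None,fx=2.5,fy=2.5,interpolation=2);b=cv2.resize(im3[130:250,170:307],None,fx=2.5,fy=2.5,interpolation=2)
c=np.zeros((600,800,3),np.uint8);c[:300,:a.shape[1]]=a[25:325];c[:300,400:400+b.shape[1]]=b;w=cv2.resize(im,(400,300));c[300:,:400]=w
cv2.imwrite("pics/w3.png",c)
E
```

```text
t: 5.2
ee_pos: [0.559, 0.1048, 0.0811]
tcp_rot: [-2.343, -2.091, -0.001]
ft_force: [1.3, -0.6, -1.7]
grip_width: 0.0113
finger_force: 35.0
t: 6.03
ee_pos: [0.5593, 0.1004, 0.0822]
tcp_rot: [2.348, 2.088, 0.0]
ft_force: [-0.0, -1.3, -1.7]
grip_width: 0.0112
finger_force: 35.0
t 6.03 ee [0.5593 0.1004 0.0822] F [-0.02 -1.29 -1.67] units [-0.031  0.098 -0.146] [ 0. -0. -0.]
```

View pics/w3.png

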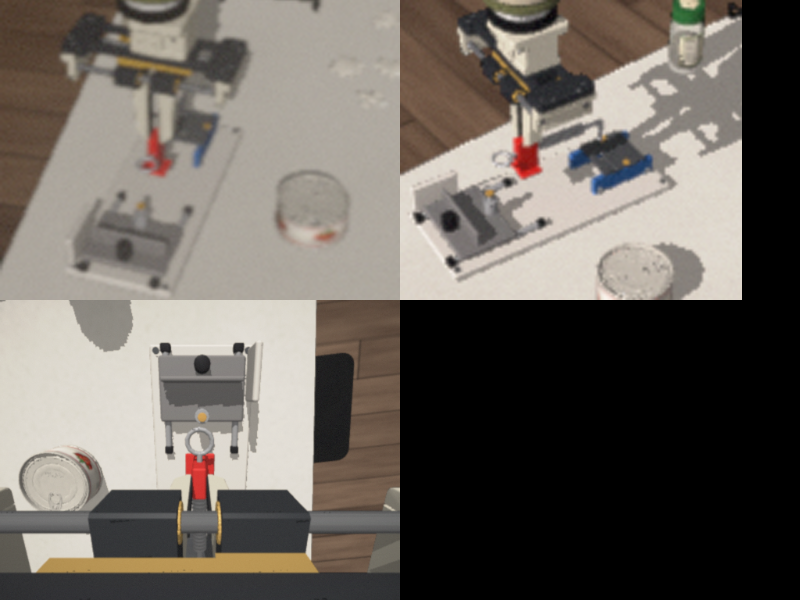

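Composite: the spring is held level, with the hook hanging over the plate. In the wrist view (lower left, 400 px wide) the eye is at (199,441) with the post's brass head just ahead at (202,415).

```bash
python3 - <<'E'
from h import *
w=np.load("pics/w3.npz");im,d=w["im"],w["d"];k=(float(w["f"]),float(w["cx"]),float(w["cy"]),w["T"])
s=get_state();e=s["ee_pos"];R=cv2.Rodrigues(s["tcp_rot"])[0]
M=masks(im)["brass"].astype(np.uint8);M[:120]=0;M[175:]=0;n,L,S,C=cv2.connectedComponentsWithStats(M)
P=cloud("",d,k)
for i in range(1,n):
    if S[i,4]>20: p=ray("",*C[i],.055,k);print("post",C[i],S[i],p,((p-e)@R*1000).round(1),np.nanmedian(P[L==i],0))
# ring: depth based
z=P[...,2];m=(z>.085)&(z<.112);m[:150]=0;m[203:]=0;m[:,225:]=m[:,225:];m[:,:230]=0;m[:,285:]=0
ys,xs=np.nonzero(m);print(len(xs),xs.min(),xs.max(),ys.min(),np.median(z[m]))
cx=(xs.min()+xs.max())/2;
g=cv2.cvtColor(im,cv2.COLOR_BGR2GRAY)
v0=ys.min();r=(xs.max()-xs.min()+1)/2;
for zz in(np.median(z[m]),e[2]+.0175): p=ray("",cx,v0+r-.5,zz,k);print("eye",cx,v0+r,r,p,((p-e)@R*1000).round(1))
red=masks(im)["red"]&(z>.1);print("tabtop z",np.nanpercentile(z[red],[10,50,90]),np.nanmedian(P[red],0))
E
```

```text
post [258.2254902  149.80392157] [253 144  11  12 102] [0.5691505  0.14947708 0.055     ] [49.8  4.2 27.1] [0.56918123 0.14958406 0.05457381]
613 237 273 163 0.10250109935661533
eye 255.0 181.5 18.5 [0.56450002 0.13313286 0.1025011 ] [ 33.1   1.5 -20.4]
eye 255.0 181.5 18.5 [0.56443373 0.13255076 0.09959111] [ 32.5   1.5 -17.5]
tabtop z [0.11185135 0.12034547 0.12130243] [0.56082089 0.10486747 0.12034547]
```

```bash
python3 - <<'E'
from h import *
s=get_state();e=s["ee_pos"];R=cv2.Rodrigues(s["tcp_rot"])[0];print(s["t"],e)
w=np.load("pics/w3.npz");k=(float(w["f"]),float(w["cx"]),float(w["cy"]),w["T"])
def rep(n,P,m):
    q=P[m];t=(q-e)@R*1000
    for lo in range(-120,60,10):
        b=t[(t[:,0]>=lo)&(t[:,0]<lo+10)]
        if len(b)>3: print(n,lo,len(b),"y",np.percentile(b[:,1],[5,50,95]).round(1),"z",np.percentile(b[:,2],[5,50,95]).round(1))
P=cloud("",w["d"],k);z=P[...,2];t=(P-e)@R
rep("wrist",P,(z>.075)&(z<.125)&(abs(t[...,1])<.02)&(t[...,0]>-.03))
for n in("scene","side"):
    im,d=capture(n);P=cloud(n,d);t=(P-e)@R;m=(abs(t[...,1])<.025)&(t[...,0]>-.125)&(t[...,0]<-.015)&(P[...,2]>.058)&(P[...,2]<.125)
    rep(n,P,m)
E
```

```text
6.1833 [0.55920063 0.1004637  0.08209111]
wrist -30 198 y [-4.5  0.7  7.2] z [-25.9 -23.8 -20.7]
wrist -20 78 y [-3.8  0.8  6. ] z [-39.2 -38.  -25.6]
wrist -10 303 y [-4.4  1.4 12. ] z [-39.5 -38.2   6.9]
wrist 0 478 y [-11.3   1.4  14.5] z [-41.9 -38.4   6.9]
wrist 10 433 y [-4.3  1.4  8.6] z [-39.1 -26.1   6.6]
wrist 20 243 y [-8.8  1.4 11.7] z [-21.8 -20.4 -18.9]
wrist 30 189 y [-10.4  -3.9  13. ] z [-21.6 -20.5 -19.1]
wrist 40 151 y [-6.6  1.5  9.2] z [-21.7 -20.5 -19. ]
scene -110 4 y [-0.7  1.4  2.4] z [-15.2  -0.1   7.3]
scene -100 15 y [-3.6 -1.   2.3] z [-22.4 -10.4   6. ]
scene -90 5 y [-3.  -1.2  1.2] z [-22.6 -21.8 -17. ]
scene -80 10 y [-5.1 -2.4  3.6] z [-25.2 -22.1 -16.8]
scene -70 14 y [-8.4 -3.   2. ] z [-27.1 -23.7 -18.2]
scene -60 14 y [-5.7 -3.6  2.5] z [-27.3 -22.4 -14.8]
scene -50 15 y [-6.2 -3.4  7. ] z [-27.5 -23.1 -18.2]
scene -40 14 y [-7.7 -3.1  0.3] z [-27.5 -23.4 -15.4]
scene -30 13 y [-5.2 -2.7  2. ] z [-25.8 -23.1 -16.8]
scene -20 6 y [-7.5 -5.8 -1.4] z [-25.9 -23.8 -19.3]
side -110 5 y [-3.  -2.4 -0.3] z [-18.6  -8.2   1. ]
side -100 11 y [-3.6 -0.8  0.6] z [-23.7  -3.8   7.1]
side -90 5 y [-3.9 -2.7  0.5] z [-23.4 -22.3 -19.6]
side -80 4 y [-5.7 -3.2 -2.2] z [-25.  -23.3 -22.4]
side -70 5 y [-7.  -5.9 -4.3] z [-23.  -22.3 -16.6]
```

```bash
python3 -m handwheel '[-0.06,0.07,0.2,0,0,0,255, -0.06,0.07,0.4,0,0,0,255, -0.06,0.07,0.6,0,0,0,255, -0.06,0.07,0.65,0,0,0,255, -0.06,0.07,0.65,0,0,0,255, -0.06,0.07,0.65,0,0,0,255, -0.06,0.07,0.65,0,0,0,255, -0.06,0.07,0.65,0,0,0,255, -0.06,0.07,0.65,0,0,0,255, -0.06,0.07,0.65,0,0,0,255]' 
cat >> h.py <<'E'
def fz(): 
    s=get_state();print("t",round(s["t"],2),"ee",(s["ee_pos"]*1000).round(1),"F",s["ft_force"].round(2),"M",s["moment"].round(3))
E
python3 - <<'E'
from h import *
fz()
ims=[]
for n in("scene","side"):
    im,d=capture(n);f,cx,cy,T=K(n);p=np.linalg.inv(T)@[.551,-.0036,.05,1];u=int(f*p[0]/p[2]+cx);v=int(f*p[1]/p[2]+cy)
    ims.append(cv2.resize(im[v-25:v+25,u-25:u+35],(480,400),interpolation=2));print(u,v)
cv2.imwrite("pics/c4.png",np.hstack(ims)[:,:800] if 0 else cv2.resize(np.hstack(ims),(800,333)));fz()
E
```

```text
t: 7.12
ee_pos: [0.562, 0.0978, 0.0565]
tcp_rot: [2.347, 2.088, 0.001]
ft_force: [0.3, 1.2, -1.0]
grip_width: 0.0115
finger_force: 35.0
t 7.12 ee [562.   97.8  56.5] F [ 0.31  1.16 -0.96] M [-0.006 -0.02   0.006]
250 189
252 190
t 7.22 ee [561.9  97.7  56.4] F [-0.06  0.19 -0.76] M [-0.055 -0.091  0.009]
```

View pics/c4.png

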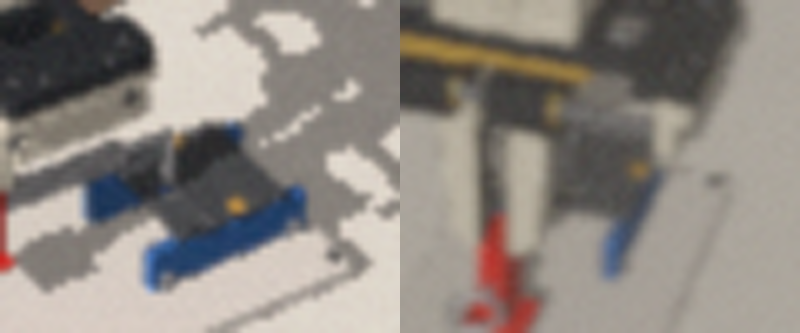

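The hook leg is seen hanging at the plate's slot area (scene crop about (170,160)). I'll lower it gently.

```bash
python3 -m handwheel '[0,0,0.03,0,0,0,255, 0,0,0.06,0,0,0,255, 0,0,0.09,0,0,0,255, 0,0,0.11,0,0,0,255, 0,0,0.13,0,0,0,255, 0,0,0.15,0,0,0,255, 0,0,0.15,0,0,0,255, 0,0,0.15,0,0,0,255, 0,0,0.15,0,0,0,255, 0,0,0.15,0,0,0,255]' 
python3 - <<'E'
from h import *
for i in range(4): fz();capture("side")
E
```

```text
t: 8.05
ee_pos: [0.5618, 0.0977, 0.0502]
tcp_rot: [2.347, 2.088, 0.0]
ft_force: [0.1, -0.2, -0.9]
grip_width: 0.0111
finger_force: 35.0
t 8.05 ee [561.8  97.7  50.2] F [ 0.14 -0.19 -0.92] M [ 0.009 -0.086  0.019]
t 8.1 ee [561.8  97.7  50.2] F [-0.29  0.13 -1.54] M [-0.05  -0.125 -0.006]
t 8.15 ee [561.8  97.7  50.2] F [ 0.65  0.2  -0.49] M [ 0.015 -0.027  0.065]
t 8.2 ee [561.8  97.7  50.2] F [ 0.59 -0.28 -1.26] M [-0.022 -0.065 -0.028]
```

```bash
python3 -m handwheel '[0,0,0.02,0,0,0,255, 0,0,0.04,0,0,0,255, 0,0,0.05,0,0,0,255, 0,0,0.05,0,0,0,255, 0,0,0.05,0,0,0,255, 0,0,0.05,0,0,0,255, 0,0,0.05,0,0,0,255, 0,0,0.05,0,0,0,255, 0,0,0.05,0,0,0,255, 0,0,0.05,0,0,0,255]' 
python3 - <<'E'
from h import *
for i in range(4): fz();capture("side")
E
```

```text
t: 9.08
ee_pos: [0.5618, 0.0977, 0.0482]
tcp_rot: [2.348, 2.088, 0.0]
ft_force: [-0.5, -0.0, -1.4]
grip_width: 0.0115
finger_force: 35.0
t 9.08 ee [561.8  97.7  48.2] F [-0.55 -0.04 -1.45] M [-0.036 -0.076  0.002]
t 9.13 ee [561.8  97.7  48.2] F [ 0.9   0.77 -1.1 ] M [-0.021 -0.072  0.026]
t 9.18 ee [561.7  97.7  48.1] F [ 0.62  0.05 -1.  ] M [-0.    -0.109  0.012]
t 9.23 ee [561.7  97.7  48.1] F [-0.59 -0.31 -1.05] M [-0.05  -0.09   0.035]
```

```bash
python3 -m handwheel '[0,0,0.02,0,0,0,255, 0,0,0.04,0,0,0,255, 0,0,0.05,0,0,0,255, 0,0,0.05,0,0,0,255, 0,0,0.05,0,0,0,255, 0,0,0.05,0,0,0,255, 0,0,0.05,0,0,0,255, 0,0,0.05,0,0,0,255, 0,0,0.05,0,0,0,255, 0,0,0.05,0,0,0,255]' 
python3 - <<'E'
from h import *
for i in range(4): fz();im,d=capture("scene")
cv2.imwrite("pics/c5.png",cv2.resize(im[155:225,195:285],None,fx=8,fy=8,interpolation=2))
E
```

```text
t: 10.12
ee_pos: [0.5618, 0.0977, 0.0462]
tcp_rot: [2.348, 2.088, 0.0]
ft_force: [-0.0, -0.0, -0.5]
grip_width: 0.0111
finger_force: 35.0
t 10.12 ee [561.8  97.7  46.2] F [-0.05 -0.01 -0.51] M [-0.038 -0.072 -0.022]
t 10.17 ee [561.8  97.7  46.2] F [-1.11  0.63 -1.1 ] M [-0.017 -0.086 -0.008]
t 10.22 ee [561.8  97.7  46.2] F [ 0.64 -0.13 -1.67] M [ 0.013 -0.017 -0.028]
t 10.27 ee [561.8  97.7  46.2] F [-0.2  -0.15 -1.4 ] M [-0.048 -0.074  0.002]
```

View pics/c5.png

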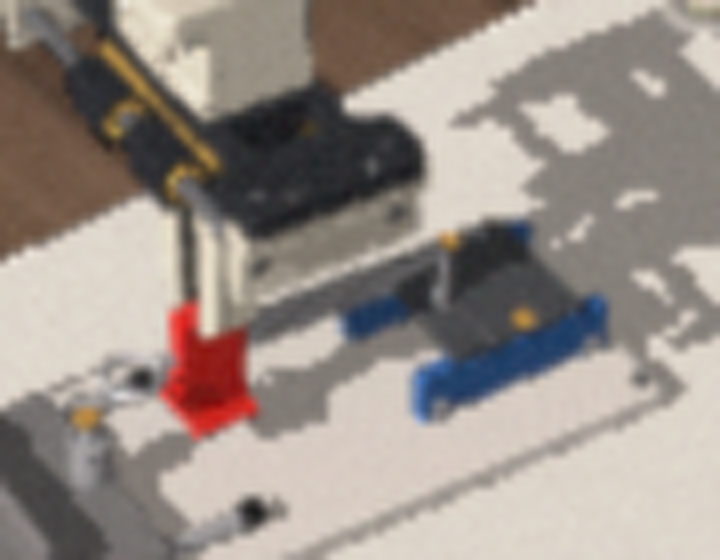

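The hook leg stands in the slot (scene crop (440,285)) with no load felt. Lower further, then a test pull.

```bash
python3 -m handwheel '[0,0,0.03,0,0,0,255, 0,0,0.06,0,0,0,255, 0,0,0.09,0,0,0,255, 0,0,0.09,0,0,0,255, 0.03,0,0.09,0,0,0,255, 0.06,0,0.09,0,0,0,255, 0.1,0,0.09,0,0,0,255, 0.13,0,0.09,0,0,0,255, 0.13,0,0.09,0,0,0,255, 0.13,0,0.09,0,0,0,255]' 
python3 - <<'E'
from h import *
for i in range(4): fz();im,d=capture("scene")
E
```

```text
t: 11.15
ee_pos: [0.5622, 0.1028, 0.0424]
tcp_rot: [2.347, 2.088, -0.001]
ft_force: [-0.6, -2.8, -2.3]
grip_width: 0.0113
finger_force: 35.0
t 11.15 ee [562.2 102.8  42.4] F [-0.64 -2.82 -2.33] M [-0.657  0.018 -0.018]
t 11.2 ee [562.3 102.7  42.5] F [ 0.73 -3.4  -2.7 ] M [-0.764  0.062  0.03 ]
t 11.25 ee [562.3 102.7  42.5] F [-0.7  -3.92 -1.97] M [-0.705  0.051 -0.002]
t 11.3 ee [562.3 102.7  42.5] F [-0.32 -4.32 -3.11] M [-0.708  0.005  0.006]
```

```bash
python3 -m handwheel '[0,0,0.03,0,0.25,0,255, 0,0,0.06,0,0.5,0,255, 0.05,0,0.06,0,0.5,0,255, 0.1,0,0.06,0,0.5,0,255, 0.15,0,0.06,0,0.5,0,255, 0.2,0,0.06,0,0.5,0,255, 0.25,0,0.06,0,0.5,0,255, 0.3,0,0.06,0,0.5,0,255, 0.34,0,0.06,0,0.5,0,255, 0.38,0,0.06,0,0.5,0,255]' 
python3 - <<'E'
from h import *
k=K("wrist");im,d=capture("wrist");np.savez("pics/w6.npz",im=im,d=d,f=k[0],cx=k[1],cy=k[2],T=k[3])
for i in range(2): fz();im2,d=capture("scene")
a=cv2.resize(im[110:250,180:330],None,fx=2.6,fy=2.6,interpolation=2);b=cv2.resize(im2[165:225,195:265],None,fx=5.6,fy=5.6,interpolation=2)
c=np.zeros((370,800,3),np.uint8);c[:a.shape[0],:a.shape[1]]=a[:370];c[:b.shape[0],400:400+b.shape[1]]=b;cv2.imwrite("pics/c6.png",c)
E
```

```text
t: 12.18
ee_pos: [0.5641, 0.1181, 0.04]
tcp_rot: [-2.321, -2.065, -0.06]
ft_force: [-0.2, -6.0, -1.9]
grip_width: 0.0113
finger_force: 35.0
t 12.23 ee [564.1 118.3  40.1] F [-0.8  -4.58 -1.64] M [-1.26   0.103 -0.004]
t 12.28 ee [564.  118.2  40. ] F [-0.9  -4.85 -1.07] M [-1.266  0.106  0.   ]
```

View pics/c6.png

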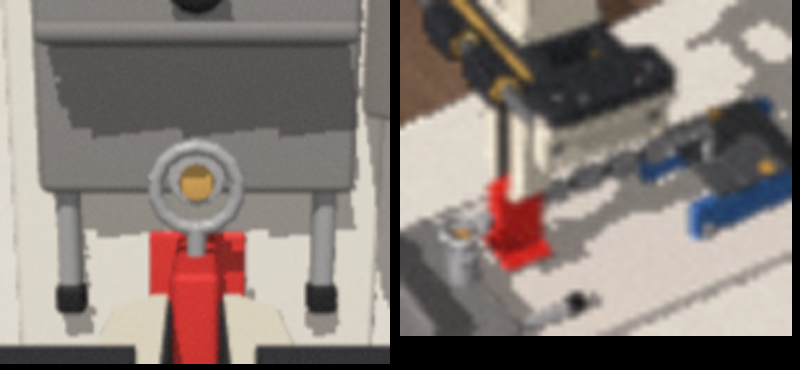

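The brass head shows centred inside the ring (wrist crop: ring (196,187), head (197,183)); the hook is engaged in the plate. I'll check it in 3D.

```bash
python3 - <<'E'
from h import *
w=np.load("pics/w6.npz");im,d=w["im"],w["d"];k=(float(w["f"]),float(w["cx"]),float(w["cy"]),w["T"])
P=cloud("",d,k);z=P[...,2];a=np.radians(83.3);X=np.array([np.cos(a),np.sin(a)]);Y=np.array([-X[1],X[0]])
def f(p):return (p[...,:2]-[.5642,.1183])@X*1000,(p[...,:2]-[.5642,.1183])@Y*1000
M=masks(im)["brass"].astype(np.uint8);M[:165]=0;M[195:]=0;n,L,S,C=cv2.connectedComponentsWithStats(M);i=1+S[1:,4].argmax()
p=ray("",*C[i],.055,k);print("post",C[i],S[i],f(p),np.nanmedian(z[L==i]))
roi=np.zeros_like(M,bool);roi[160:205,230:282]=1
m=roi&(z>.0575)&(z<.07)&(L!=i);ys,xs=np.nonzero(m);print(len(xs),xs.min(),xs.max(),ys.min(),np.percentile(z[m],[5,50,95]))
t=f(P[m]);print("ring x max",np.percentile(t[0],[1,99]),"y",np.percentile(t[1],[1,99]))
r=(xs.max()-xs.min()+1)/2;q=ray("",(xs.min()+xs.max())/2,ys.min()-.5+r,np.median(z[m])-.001,k);print("eye",f(q),r)
E
```

```text
post [255.28888889 179.9037037 ] [249 174  13  13 135] (np.float64(31.563245095159655), np.float64(-1.4663007605900187)) 0.054549317000217035
603 237 273 164 [0.05901885 0.06034152 0.061543  ]
ring x max [15.72954356 42.44970931] y [-13.56393445  11.06950827]
eye (np.float64(30.737095288840106), np.float64(-1.2613516442619386)) 18.5
```

```bash
python3 -m handwheel '[0.02,0,0,0,0,0,255, 0.02,0,0.03,0,0,0,255, 0.02,0,0.06,0,0,0,255, 0.02,0,0.09,0,0,0,255, 0.02,0,0.12,0,0,0,255, 0.02,0,0.14,0,0,0,255, 0.02,0,0.14,0,0,0,255, 0.02,0,0.14,0,0,0,255, 0.02,0,0.14,0,0,0,255, 0.02,0,0.14,0,0,0,255]' 
python3 - <<'E'
from h import *
for i in range(3): fz();im2,d=capture("scene")
E
```

```text
t: 13.17
ee_pos: [0.5643, 0.119, 0.0346]
tcp_rot: [-2.321, -2.065, -0.06]
ft_force: [-1.3, -6.0, -1.4]
grip_width: 0.0112
finger_force: 35.0
t 13.17 ee [564.3 119.   34.6] F [-1.33 -6.01 -1.44] M [-1.296  0.197 -0.037]
t 13.22 ee [564.3 119.   34.6] F [-0.73 -5.9  -0.47] M [-1.262  0.063  0.002]
t 13.27 ee [564.3 119.   34.6] F [-1.48 -5.82 -0.35] M [-1.334  0.107 -0.021]
```

```bash
python3 -m handwheel '[0,0,0.03,0,0,0,255, 0,0,0.06,0,0,0,255, 0,0,0.09,0,0,0,255, 0,0,0.12,0,0,0,255, 0,0,0.15,0,0,0,255, 0,0,0.15,0,0,0,255, 0,0,0.15,0,0,0,255, 0,0,0.15,0,0,0,255, 0,0,0.15,0,0,0,255, 0,0,0.15,0,0,0,255]' 
python3 - <<'E'
from h import *
k=K("wrist");im,d=capture("wrist");P=cloud("",d,k);z=P[...,2]
for i in range(3): fz();im2,d=capture("scene")
m=np.zeros(z.shape,bool);m[160:205,235:277]=1;m&=(z>.04)&(z<.053);ys,xs=np.nonzero(m);print(len(xs),xs.min(),xs.max(),ys.min(),np.percentile(z[m],[5,50,95]))
a=cv2.resize(im[110:250,180:330],None,fx=2.6,fy=2.6,interpolation=2);b=cv2.resize(im2[165:225,195:265],None,fx=5.6,fy=5.6,interpolation=2)
c=np.zeros((370,800,3),np.uint8);c[:a.shape[0],:a.shape[1]]=a[:370];c[:b.shape[0],400:400+b.shape[1]]=b;cv2.imwrite("pics/c7.png",c)
E
```

```text
t: 14.15
ee_pos: [0.5645, 0.1195, 0.0289]
tcp_rot: [-2.321, -2.065, -0.061]
ft_force: [0.2, -5.3, 0.1]
grip_width: 0.0111
finger_force: 35.0
t 14.2 ee [564.4 119.5  28.8] F [-0.66 -4.63  0.97] M [-1.208  0.114 -0.055]
t 14.25 ee [564.5 119.5  28.9] F [-1.61 -5.29  0.17] M [-1.181  0.142 -0.024]
t 14.3 ee [564.5 119.5  28.9] F [-0.67 -4.58  1.75] M [-1.208  0.134 -0.025]
799 237 273 167 [0.04192754 0.04597541 0.04797364]
```

View pics/c7.png

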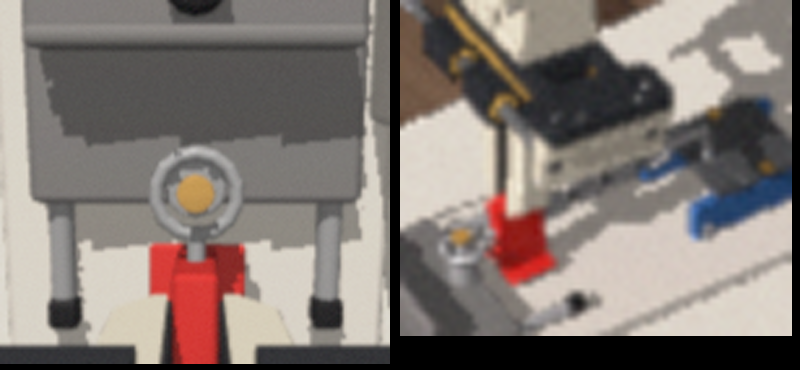

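The ring sits round the neck below the brass head. Ease it back against the neck.

```bash
python3 -m handwheel '[0,0,-0.02,0,0,0,255, -0.02,0,-0.02,0,0,0,255, -0.04,0,-0.02,0,0,0,255, -0.06,0,-0.02,0,0,0,255, -0.08,0,-0.02,0,0,0,255, -0.1,0,-0.02,0,0,0,255, -0.12,0,-0.02,0,0,0,255, -0.14,0,-0.02,0,0,0,255, -0.16,0,-0.02,0,0,0,255, -0.16,0,-0.02,0,0,0,255]' 
python3 - <<'E'
from h import *
for i in range(3): fz();im2,d=capture("scene")
E
```

```text
t: 15.18
ee_pos: [0.5637, 0.113, 0.0292]
tcp_rot: [-2.321, -2.064, -0.061]
ft_force: [-0.9, -3.2, 0.6]
grip_width: 0.0112
finger_force: 35.0
t 15.18 ee [563.7 113.   29.2] F [-0.87 -3.2   0.6 ] M [-0.789  0.024 -0.033]
t 15.23 ee [563.7 113.   29.2] F [-0.49 -2.95  1.15] M [-0.772 -0.009  0.017]
t 15.28 ee [563.7 113.   29.2] F [-1.04 -2.82  1.58] M [-0.788  0.003  0.02 ]
```

```bash
python3 -m handwheel '[-0.02,0,-0.03,0,0,0,255, -0.04,0,-0.03,0,0,0,255, -0.06,0,-0.03,0,0,0,255, -0.08,0,-0.03,0,0,0,255, -0.1,0,-0.03,0,0,0,255, -0.1,0,-0.03,0,0,0,255, -0.1,0,-0.03,0,0,0,255, -0.1,0,-0.03,0,0,0,255, -0.1,0,-0.03,0,0,0,255, -0.1,0,-0.03,0,0,0,255]' 
python3 - <<'E'
from h import *
k=K("wrist");im,d=capture("wrist")
for i in range(3): fz();im2,d=capture("scene")
M=masks(im)["brass"].astype(np.uint8);M[:160]=0;M[200:]=0;n,L,S,C=cv2.connectedComponentsWithStats(M);i=1+S[1:,4].argmax()
p=ray("",*C[i],.055,k);print("post",C[i],S[i],p, (p[:2]-[.5510,-.0036])@[.1167,.9932])
E
```

```text
t: 16.17
ee_pos: [0.5631, 0.1104, 0.03]
tcp_rot: [-2.32, -2.064, -0.063]
ft_force: [1.2, 5.8, -2.2]
grip_width: 0.0111
finger_force: 35.0
t 16.22 ee [563.1 110.4  30. ] F [ 0.99  5.78 -0.88] M [ 0.785 -0.198 -0.023]
t 16.27 ee [563.1 110.4  30. ] F [ 0.16  5.99 -2.48] M [ 0.789 -0.212  0.055]
t 16.32 ee [563.1 110.4  30. ] F [ 1.73  4.96 -1.62] M [ 0.72  -0.222 -0.015]
post [255.26946108 176.5508982 ] [248 170  15  15 167] [0.56873611 0.14537338 0.055     ] 0.15003017026494542
```

```bash
python3 -m handwheel '[0.015,0,0,0,0,0,255, 0.03,0,0,0,0,0,255, 0.03,0,0,0,0,0,255, 0.03,0,0,0,0,0,255, 0.03,0,0,0,0,0,255, 0.03,0,0,0,0,0,255, 0.03,0,0,0,0,0,255, 0.03,0,0,0,0,0,255, 0.03,0,0,0,0,0,255, 0.03,0,0,0,0,0,255]' 
python3 - <<'E'
from h import *
for i in range(3): fz();im2,d=capture("scene")
E
```

```text
t: 17.2
ee_pos: [0.5632, 0.1104, 0.0301]
tcp_rot: [-2.321, -2.064, -0.061]
ft_force: [0.4, 5.6, -1.2]
grip_width: 0.0111
finger_force: 35.0
t 17.2 ee [563.2 110.4  30.1] F [ 0.45  5.57 -1.24] M [ 0.687 -0.117 -0.025]
t 17.25 ee [563.1 110.4  30. ] F [ 0.9   5.65 -1.55] M [ 0.724 -0.159 -0.006]
t 17.3 ee [563.1 110.4  30.1] F [ 0.09  4.95 -1.98] M [ 0.659 -0.083 -0.059]
```

```bash
python3 -m handwheel '[0.015,0,0,0,0,0,255, 0.03,0,0,0,0,0,255, 0.04,0,0,0,0,0,255, 0.04,0,0,0,0,0,255, 0.04,0,0,0,0,0,255, 0.04,0,0,0,0,0,255, 0.04,0,0,0,0,0,255, 0.04,0,0,0,0,0,255, 0.04,0,0,0,0,0,255, 0.04,0,0,0,0,0,255]' 
python3 - <<'E'
from h import *
for i in range(3): fz();im2,d=capture("scene")
E
```

```text
t: 18.18
ee_pos: [0.5635, 0.1115, 0.0302]
tcp_rot: [-2.321, -2.064, -0.061]
ft_force: [-0.5, -3.8, -0.3]
grip_width: 0.0111
finger_force: 35.0
t 18.18 ee [563.5 111.5  30.2] F [-0.52 -3.85 -0.35] M [-1.004  0.047 -0.003]
t 18.23 ee [563.5 111.5  30.2] F [-0.66 -4.06 -1.06] M [-0.995  0.062 -0.025]
t 18.28 ee [563.5 111.6  30.3] F [-0.77 -3.98 -0.73] M [-0.982  0.052  0.049]
```

```bash
python3 -m handwheel '[-0.01,0,0,0,0,0,220, -0.01,0,0,0,0,0,215, -0.01,0,0,0,0,0,210, -0.01,0,0,0,0,0,200, -0.01,0,0,0,0,0,190, -0.01,0,0,0,0,0,180, -0.01,0,0,0,0,0,180, -0.01,0,0,0,0,0,180, -0.01,0,0,0,0,0,180, -0.01,0,0,0,0,0,180]' 
python3 - <<'E'
from h import *
for i in range(3): fz();im2,d=capture("scene")
E
```

```text
t: 19.17
ee_pos: [0.5633, 0.1113, 0.0302]
tcp_rot: [-2.321, -2.064, -0.061]
ft_force: [0.4, 0.8, -0.5]
grip_width: 0.0278
finger_force: 0.0
t 19.17 ee [563.3 111.3  30.2] F [ 0.42  0.76 -0.47] M [-0.044 -0.086 -0.001]
t 19.22 ee [563.3 111.4  30.2] F [ 0.59  0.44 -0.11] M [-0.082 -0.087  0.014]
t 19.27 ee [563.4 111.3  30.2] F [ 0.09  0.43 -0.5 ] M [-0.055 -0.051 -0.024]
```

```bash
python3 -m handwheel '[0,0,-0.2,0,0,0,180, 0,0,-0.5,0,0,0,180, 0,0,-0.9,0,0,0,180, 0,0,-1.4,0,0,0,180, 0,0,-2,0,0,0,180, 0,0,-2.6,0,0,0,180, 0,0,-3,0,0,0,180, 0,0,-3,0,0,0,180, 0,0,-3,0,0,0,180, 0,0,-3,0,0,0,180]' 
python3 - <<'E'
from h import *
fz();k=K("wrist");im,d=capture("wrist");im2,_=capture("scene")
a=cv2.resize(im[60:260,160:360],None,fx=2,fy=2,interpolation=2);b=cv2.resize(im2[165:235,185:265],None,fx=5,fy=5,interpolation=2)
c=np.zeros((400,800,3),np.uint8);c[:,:400]=a;c[:350,400:]=b;cv2.imwrite("pics/c8.png",c)
P=cloud("",d,k);M=masks(im)["brass"].astype(np.uint8);M[:60]=0;M[215:]=0;n,L,S,C=cv2.connectedComponentsWithStats(M)
for i in range(1,n):
    if S[i,4]>20:print(C[i],S[i],ray("",*C[i],.055,k),np.nanmedian(P[L==i],0))
E
```

```text
t: 20.15
ee_pos: [0.5623, 0.1051, 0.1497]
tcp_rot: [-2.321, -2.064, -0.06]
ft_force: [-0.6, -0.8, -0.2]
grip_width: 0.0275
finger_force: 0.0
t 20.15 ee [562.3 105.1 149.7] F [-0.64 -0.83 -0.16] M [-0.076 -0.055  0.011]
[255.01612903 157.64516129] [251 154   9   9  62] [0.56848554 0.14512643 0.055     ] [0.56848248 0.14513446 0.05446623]
```

View pics/c8.png

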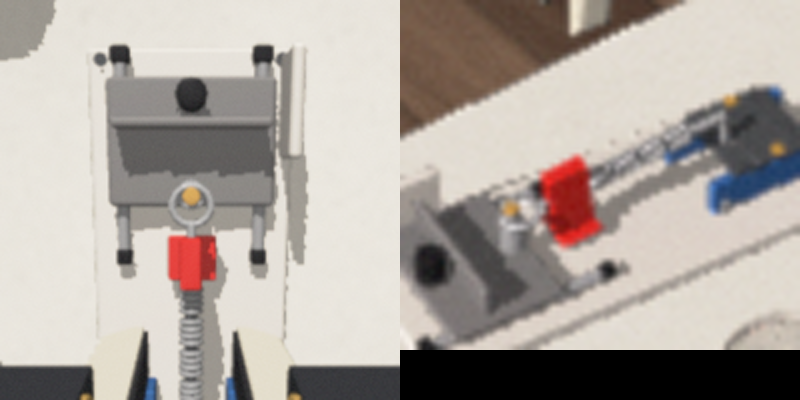

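```bash
python3 - <<'E'
from h import *
fz();k=K("wrist");im,d=capture("wrist");P=cloud("",d,k);z=P[...,2]
c=(P[...,:2]-[.5685,.1451]);X=np.array([.1167,.9932]);t=c@X*1000;y=c@[-X[1],X[0]]*1000
m=(abs(y)<16)&(t>-25)&(t<12)&(z>.038)&(z<.075)
for lo in range(-24,12,3):
    b=m&(t>=lo)&(t<lo+3)
    if b.sum(): print(lo,b.sum(),"z",(np.percentile(z[b],[5,50,95])*1000).round(1),"y",np.percentile(y[b],[2,98]).round(1))
v,u=np.nonzero(m);print(u.min(),u.max(),v.min(),v.max())
cv2.imwrite("pics/c9.png",cv2.resize(im[140:220,220:290],None,fx=7,fy=7,interpolation=2))
E
```

```text
t 20.25 ee [561.6 105.  148.5] F [ 0.84 -0.28 -0.32] M [-0.026 -0.08   0.002]
-24 39 z [48.  64.8 67.3] y [-4.4  5.1]
-21 14 z [47.8 49.2 50.3] y [-2.4  2.1]
-18 39 z [47.4 48.6 49.9] y [-7.2  6.8]
-15 25 z [45.9 48.1 49.2] y [-9.8 10.6]
-12 21 z [46.1 48.1 49.2] y [-11.4  11.8]
-9 40 z [41.8 46.7 48.7] y [-12.5  12.2]
-6 54 z [41.8 47.  54.6] y [-12.5  12.1]
-3 52 z [42.2 51.2 55.5] y [-11.3  10.9]
0 53 z [45.6 47.5 55.5] y [-10.2   9.8]
3 37 z [44.2 46.3 54.8] y [-7.2  6.9]
6 10 z [41.3 42.3 43.2] y [-3.4  4.1]
245 267 150 182
```

View pics/c9.png

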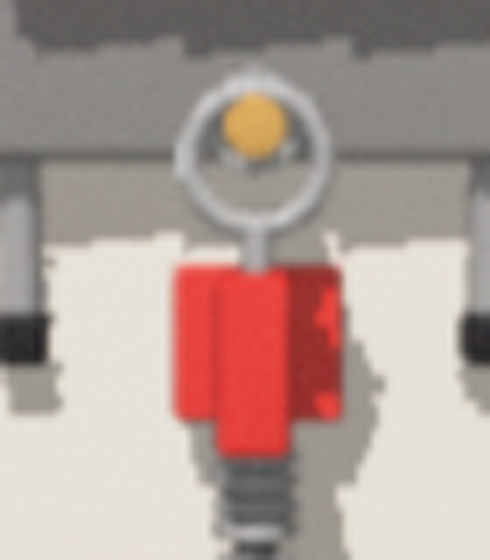

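The ring sits at z of about 46–49 mm round the neck, under the brass head (255,125), with its far rim against the neck. The carriage is home.

```bash
python3 -c "
from station import *
print(hand_in())"
```

```text
the job is handed in; nothing more can be done
None
```

The spring is refitted and handed in at about 20 s of the 54 s allowed: the hook is in the catch plate's slot, the eye sits under the brass head, the carriage appears to be home, and I kept clear of the timer, jar and tin.

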